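# Turn the bread-tin lid over against the sloping stop

## Robot

A 7-joint arm with a two-finger parallel gripper is mounted at the origin on the work surface. World frame = base frame: x ahead of the robot, y to its left, z up, the work surface at z = 0. Lengths are in mm, angles in rad, forces in N, time in s.
With the tool pointing down it reaches from about 350 to 900 mm from the base axis. Payload 8.1 kg.
Tool frame: the origin (TCP) lies between the finger pads; the fingertips stand 19 mm ahead of it and the grasp point (between the pads) is the TCP; z points along the fingers, x is the direction in which the jaws open and shut, and the axes are right-handed (so a half turn about z gives the same grasp; the last joint's range is limited). The gripper opens to 92 mm and grips with 3 to 60 N. Pads are 19 mm wide; open, the fingers measure 130 mm over their backs; the gripper's body (75 mm by 190 mm) begins 47 mm behind the grasp point.
Start: joints at [-1.235, 0.434, 0.025, 1.573, -0.012, 1.134, -0.075], TCP at [265.561, 565.79, 245.742] pointing down, gripper open.
Joint ranges: [-2.62, 2.62], [-0.44, 2.09], [-1.27, 1.32], [0.08, 2.57], [-1.32, 4.46], [0.12, 2], [-2.74, 2.74]. Speed limits (rad/s): [2.22, 2.22, 3.01, 3.01, 3.14, 3.14, 3.14].

## Interface

Orientations are given as a unit quaternion [w, x, y, z].
In Python, from cell import ctrl gives the robot as it stands.
- The arm moves only by the tool arm_command, never from a script. Its arguments are lists of equal length, an entry for each row: "xyz": the shift along the tool's x, y, z normalised to -1 to 1, where 1 is 0.03 m, a list of three; "twist": the turn, a rotation vector about the tool's x, y, z normalised to -1 to 1, where 1 is 8 degrees, a list of three; "gripper": the opening, from -1 (shut) to 1 (fully open). A call has exactly 10 rows; each row shifts and turns the commanded pose from where the row before left it, along the tool's axes as they then stand; what a row does not reach is not made up. A row lasts 1/10 s, in which the tool goes at most 50 mm and 8.59 degrees, less where a joint would pass 70% of its speed; a pose out of reach is approached as far as the arm can. A call with a number of a shift or a turn outside -1 to 1 is refused whole. A call with a gripper value outside its range is refused whole. The fingers move at their own pace and stop on an object; the grip force is fixed at half the most. Time passes only in rows, so rows that do not move let the fingers close, or fill a call up. It gives the time, the measured TCP pose, the force and the opening at its end, in the units of the state.
- ctrl.read_state(): the state, without advancing time (a new reading comes with each control period).
- ctrl.read_camera(name): name is "side" or "top" or "wrist"; returns the picture (420x560x3 uint8, red, green, blue); there is no depth.
- ctrl.camera_model(name): a dict with "fovy" (degrees; the focal length in pixels is half the picture's height over the tangent of half this angle, whatever the lens; pixels are square), "cx", "cy" (the principal point, pixels), "k1" (the pictures are not rectified: a ray, as slopes to the right and down, at radius r is drawn at 1 + k1 r^2 times it, then the intrinsics apply), "T" (4x4, takes a point from camera to world coordinates); the wrist camera has in their place "T_tool_cam" (4x4, takes a point from camera to tool coordinates, whose origin is the TCP and whose axes are the tool frame's). Camera axes: x right, y down, z forward; pixel columns grow to the right and rows downward; lengths in mm; the calibration is good to about 2 mm. A picture is of the moment at which its call begins: read the wrist's pose just before it. camera_model takes no time and is no camera call.
- ctrl.hand_in(): hands the job in, once; it reports no verdict.
The state is a dict: "t": time; "joint_pos": joint angles; "joint_vel": joint speeds; "effort": joint torques, N m; "tcp_pos": TCP position; "tcp_rot": TCP orientation; "wrist_force": force on the tool from outside, world axes, zero at the start; "torque": the same for the moment, N m; "finger_gap": finger opening in mm.
Only numpy, scipy, OpenCV 4.12 (cv2) and the standard library are available. Lean on these libraries where they do the work, as an engineer would, in place of code of your own. Each camera call takes 0.05 s, during which the arm holds its last target.

## Task

Turn over the bread-tin lid that lies hollow side down in front of the white sloping stop, so that it is ready for greasing. Push it along the table against the stop until it tips up and leans there, then tip its top edge back over towards where it came from, so that it ends lying flat on the table in front of the stop, hollow side up. Only push it: keep some edge of it on the table all the time, never pick it up, and leave the other things where they are.

Things in the scene. Friction and masses are not known exactly. Their poses are not given: they have to be found in the camera images.
- lid: Dark sheet-steel tin lid, a shallow tray 110 (its x) x 130 (its y) x 15 mm high, sheet and four rims 3 mm thick, about 0.16 kg, loose. Origin: centre of its open side (on the table at the start; 15 mm up once turned over). Its z points to the closed flat face: up at the start, down when turned over. Its x points roughly at the stop. 60 mm on its robot side are free.
- stop: Fixed white plastic stop, 220 mm wide along its y. Origin: middle of its toe line, at table height; x level into the stop, square to its face, away from the robot; z up. Slick face (friction 0.2): rises at 45 degrees to 10 mm height, at 62 to 32 mm (x = 22 mm), then at 78 to its top edge. Foot and ribs behind, to x = 51 mm, nothing higher than 66 mm; nothing over 30 mm high behind it to x = 90 mm.
- stop_edge (a point): Middle of the stop's top edge, 66 mm high, at stop x = 29 mm. A lid pushed square, low at its rear rim, climbs the face; with its rear edge at the toe line it leans at about 66 degrees on this edge, its upper edge at stop x = 44 mm and 101 mm high, and stays so when let go.
- lid_corner_a (a point): corner of the lid's open rim at lid (+55, +65, 0) mm
- lid_corner_b (a point): corner of the lid's open rim at lid (+55, -65, 0) mm
- lid_corner_c (a point): corner of the lid's open rim at lid (-55, +65, 0) mm
- lid_corner_d (a point): corner of the lid's open rim at lid (-55, -65, 0) mm
- spare_lid: Bystander: a second lid of the same kind, 130 x 110 x 15 mm, already turned hollow side up, to one side of the stop's front. Origin at the centre of its open side, 15 mm above the table.
- tin: Bystander: open square bread tin of dark sheet steel, 110 x 110 x 100 mm, to the other side of the stop's front. Origin at the centre of its underside.
- loaf: Bystander: loaf of bread 200 mm long, 90 mm thick, beyond the stop. Origin at the centre of its underside.
- scraper: Bystander: dough scraper, 100 x 75 mm steel blade with a round wooden grip, lying beyond the stop. Origin under its middle.
- brush: Bystander: bench brush lying near the robot, to its right. Origin under its middle.
- salt: Bystander: closed jar, 66 mm across and 100 mm high, beyond the stop. Origin at the centre of its underside.
Things that resemble listed ones, but are neither listed nor needed, are in the scene too. Leave any orange look-alike of the lid alone.

How it is judged (in metres and radians):
On the way:
1. the lid is tipped up by more than 45 degrees, its hollow side leaning on the stop (angle between lid's own z axis and vertical between 0.785 and 1.7 rad and contact force between lid and stop above 0.1 N), for 0.2 s.
At the end, for the whole second after the job is handed in: The lid lies at rest, flat on the table (within 7 degrees) and hollow side up, in front of the stop, its centre 30 to 250 mm from the toe line (angle between lid's own z axis and vertical above 3.02 rad and height (world z) of lid between 0.01 and 0.021 m and x of lid in the frame of stop between -0.25 and -0.03 m and linear speed of lid below 0.02 m/s); the robot touches nothing.
It fails at once if the lid was lifted off the table (all four of its corners more than 35 mm up) (height (world z) of each of lid_corner_a, lid_corner_b, lid_corner_c, lid_corner_d above 0.035 m).
It fails at once if another thing (spare lid, tin, loaf, scraper, brush or salt jar) was moved by more than 20 mm (distance of any of spare_lid, tin, loaf, scraper, brush, salt from where it was at the start of the episode above 0.02 m).
It also fails if it takes over 56 s, if anything falls off the work surface, if the arm or the gripper's body presses on something with over 40 N, if the wrist force passes 120 N, or if a joint passes its speed limit or range.

## Working session

There is one attempt and no reset: what is moved stays moved. The work goes in short steps, Python scripts to look and compute and a tool call to move; the robot and the scene stay as the last step left them, time stands still between calls to the robot, and variables do not carry over. Pictures are saved under pics/ and viewed, and the job is handed in when it is done.

Besides the shell and the picture viewer there is one more tool, called after ">>>" by a JSON object that holds its "method" and its "body", one argument or row to a line. arm_command: Moves the arm, as the interface text tells. Its arguments: {"type":"object","properties":{"xyz":{"type":"array"},"twist":{"type":"array"},"gripper":{"type":"array"}},"required":["xyz","twist","gripper"]}

```bash
ls; mkdir -p pics
python3 - <<'E'
from cell import ctrl
import cv2
print(ctrl.read_state())
for n in ("side","top","wrist"):
    m=ctrl.camera_model(n); print(n,m)
    cv2.imwrite(f"pics/{n}0.png",ctrl.read_camera(n)[:,:,::-1])
E
```

```text
pics
{'t': 0.0, 'joint_pos': array([-1.23461642,  0.43523221,  0.02501163,  1.57405713, -0.01157103,
        1.13403148, -0.0750799 ]), 'joint_vel': array([ 0.00046226,  0.00026144, -0.00025307, -0.00133033,  0.00098794,
        0.00033831, -0.00011656]), 'effort': array([-1.73018457e-04, -6.67854738e+01,  9.85154249e-01, -3.14463186e+01,
       -6.04705280e-02,  4.28358524e-02,  1.72193131e-04]), 'tcp_pos': array([265.39880681, 565.33094844, 244.95515385]), 'tcp_rot': array([ 5.00261372e-04,  8.44067423e-01,  5.36236477e-01, -6.13974409e-04]), 'wrist_force': array([ 0.38343948,  0.94641121, -0.34789856]), 'torque': array([-0.01154878,  0.0302958 ,  0.00339722]), 'finger_gap': 91.85956962779477}
side {'fovy': 55.38545317678611, 'cx': 281.5279787474332, 'cy': 208.44646014891921, 'k1': -0.02588838801109855, 'T': array([[ 9.21308556e-01, -3.04278223e-01,  2.42085331e-01,
         2.70252452e+02],
       [-3.88685770e-01, -7.03602636e-01,  5.94866962e-01,
        -7.18086255e+02],
       [-1.06731851e-02, -6.42151145e-01, -7.66503744e-01,
         9.83333999e+02],
       [ 0.00000000e+00
[... 291 characters left out ...]
2.89418064e-02,  5.92927202e-03,
        -3.22070585e+01],
       [-2.88860131e-03, -1.03993442e-01, -9.94573788e-01,
         1.24356415e+03],
       [ 0.00000000e+00,  0.00000000e+00,  0.00000000e+00,
         1.00000000e+00]])}
wrist {'fovy': 66.89343474776999, 'cx': 278.5885929692242, 'cy': 210.70712298930826, 'k1': -0.021442570909412473, 'T_tool_cam': array([[ 9.99999577e-01,  8.37837734e-04, -3.79610788e-04,
        -6.40555047e-01],
       [-7.07210460e-04,  9.64213688e-01,  2.65125372e-01,
        -7.12598029e+01],
       [ 5.88157959e-04, -2.65124991e-01,  9.64213873e-01,
        -1.37914100e+02],
       [ 0.00000000e+00,  0.00000000e+00,  0.00000000e+00,
         1.00000000e+00]])}
```

View pics/top0.png

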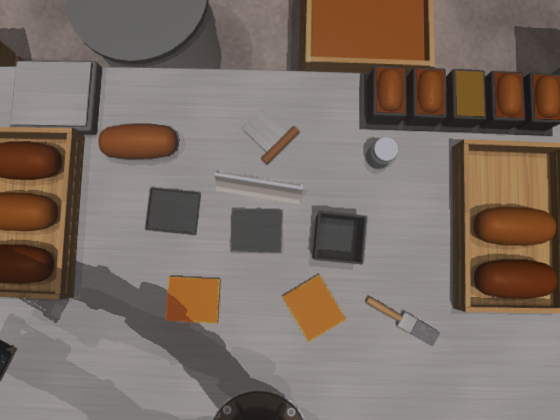

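View pics/side0.png

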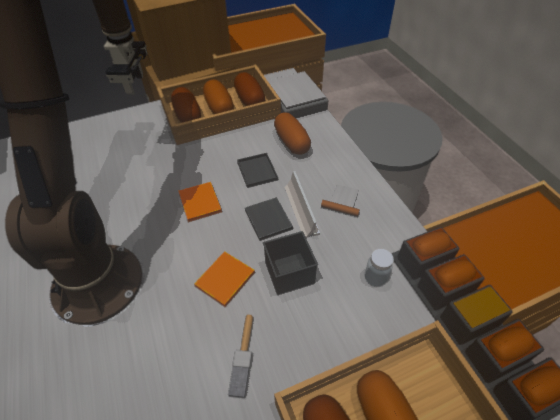

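View pics/wrist0.png

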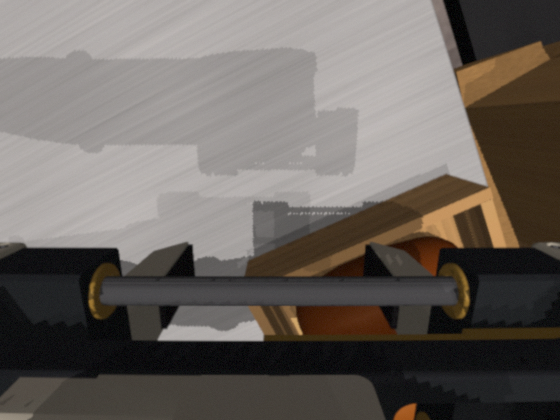

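Top view: the lid is at about (257,230), the stop at (258,187), the spare lid at (174,211) and the tin at (340,238). The orange look-alikes are at (193,299) and (313,307). Next I measure these.

```bash
cat > h.py <<'E'
import numpy as np, cv2
from cell import ctrl
from scipy.spatial.transform import Rotation as R
def K(m):
    f=210/np.tan(np.radians(m["fovy"])/2); return f
def ray(m,T,uv):
    f=K(m); k=m["k1"]
    Km=np.array([[f,0,m["cx"]],[0,f,m["cy"]],[0,0,1.]])
    p=cv2.undistortPoints(np.array(uv,float).reshape(-1,1,2),Km,np.array([k,0,0,0.]))[:,0]
    d=np.c_[p,np.ones(len(p))]@T[:3,:3].T
    return T[:3,3],d
def onplane(m,uv,z,T=None):
    o,d=ray(m,m["T"] if T is None else T,uv); s=(z-o[2])/d[:,2]; return o+d*s[:,None]
def proj(m,P,T=None):
    T=m["T"] if T is None else T
    f=K(m); q=(np.atleast_2d(P)-T[:3,3])@T[:3,:3]; s=q[:,:2]/q[:,2:]
    s=s*(1+m["k1"]*(s**2).sum(1,keepdims=True)); return s*f+[m["cx"],m["cy"]]
def wristT(m,s):
    q=s["tcp_rot"]; T=np.eye(4); T[:3,:3]=R.from_quat([q[1],q[2],q[3],q[0]]).as_matrix(); T[:3,3]=s["tcp_pos"]
    return T@m["T_tool_cam"]
E
python3 - <<'E'
from h import *
im=cv2.imread("pics/top0.png"); m=ctrl.camera_model("top")
g=cv2.cvtColor(im,cv2.COLOR_BGR2GRAY)
c=cv2.resize(im[150:290,130:390],None,fx=3,fy=3,interpolation=cv2.INTER_CUBIC); cv2.imwrite("pics/topc.png",c)
hsv=cv2.cvtColor(im,cv2.COLOR_BGR2HSV)
mask=((g<95)&(hsv[:,:,1]<70)).astype(np.uint8)
for ct in cv2.findContours(mask,cv2.RETR_EXTERNAL,cv2.CHAIN_APPROX_NONE)[0]:
    x,y,w,h=cv2.boundingRect(ct)
    if 130<x<390 and 150<y<290 and w*h>900:
        r=cv2.minAreaRect(ct); b=cv2.boxPoints(r); p=onplane(m,b,15)
        print(r,np.round(p[:,:2],0).tolist(), np.round(p.mean(0)), np.linalg.norm(p[1]-p[0]),np.linalg.norm(p[2]-p[1]))
E
```

```text
((255.8050994873047, 229.8721923828125), (50.7594108581543, 43.96484375), 2.2906100749969482) [[468.0, 87.0], [579.0, 87.0], [578.0, -42.0], [466.0, -41.0]] [523.  22.  15.] 111.48314848322204 129.13919409466303
((337.2730407714844, 234.38314819335938), (55.7951545715332, 54.373016357421875), 5.44033145904541) [[454.0, -109.0], [591.0, -119.0], [581.0, -260.0], [444.0, -249.0]] [ 517. -184.   15.] 137.7587302931517 142.14998603863856
((172.73782348632812, 210.35975646972656), (51.68196105957031, 43.620460510253906), 6.34019136428833) [[516.0, 306.0], [628.0, 300.0], [616.0, 166.0], [505.0, 174.0]] [566. 236.  15.] 111.89388854842265 133.75417014267424
```

View pics/topc.png

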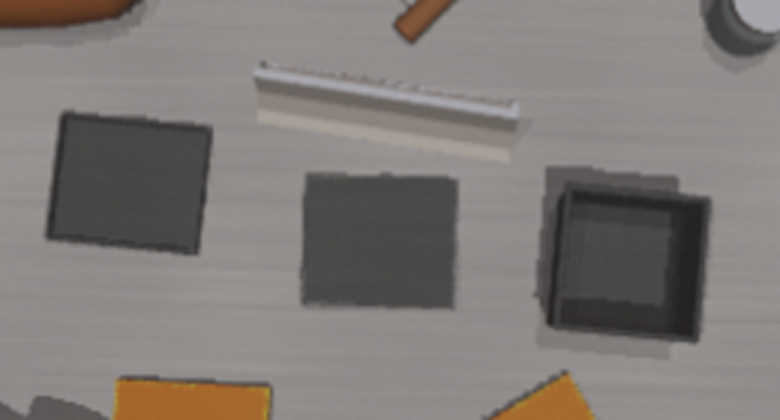

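Run:
```python
from h import *
im=cv2.imread("pics/top0.png"); m=ctrl.camera_model("top")
c=cv2.resize(im[165:215,205:315],None,fx=7,fy=7,interpolation=cv2.INTER_CUBIC); cv2.imwrite("pics/stopc.png",c)
ms=ctrl.camera_model("side"); ims=cv2.imread("pics/side0.png")
c=cv2.resize(ims[160:280,230:340],None,fx=5,fy=5,interpolation=cv2.INTER_CUBIC); cv2.imwrite("pics/stops.png",c)
```

```text
(no output)
```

View pics/stopc.png

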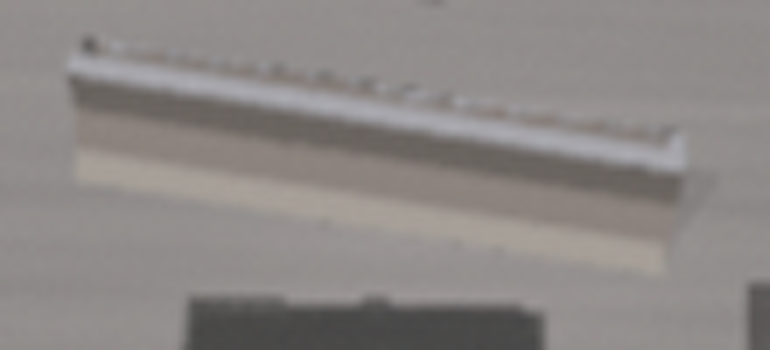

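View pics/stops.png

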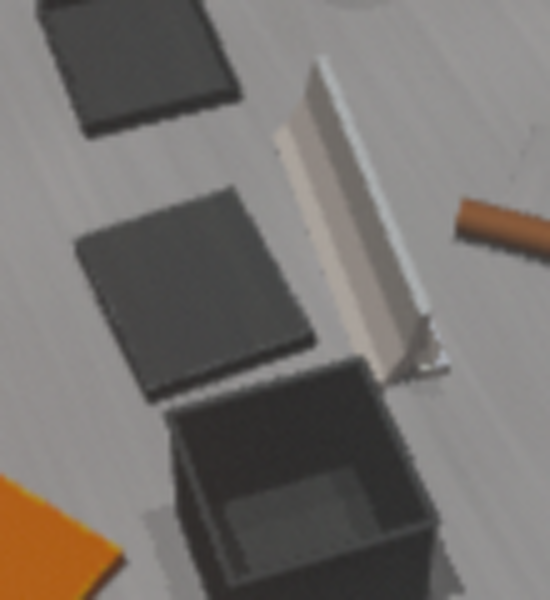

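Run:
```python
from h import *
m=ctrl.camera_model("top");ms=ctrl.camera_model("side")
def c(p): return [(x/7+205-.43,y/7+165-.43) for x,y in p]
toe=onplane(m,c([(75,183),(665,274)]),0); top=onplane(m,c([(70,77),(686,170)]),66)
def cs(p): return [(x/5+230-.4,y/5+160-.4) for x,y in p]
toes=onplane(ms,cs([(276,133),(384,384)]),0)
tops=onplane(ms,cs([(318,62),(428,318)]),66)
for p in (toe,top,toes,tops):
    d=p[0]-p[1]; print(p.round(1).tolist(),p.mean(0).round(1),np.linalg.norm(d),np.degrees(np.arctan2(-d[0],d[1])))
# lid corners side, top face z=15
l=onplane(ms,cs([(76,243),(234,188),(315,340),(152,400)]),15); print(l.round(1))
```

```text
[[621.7, 131.3, 0.0], [594.2, -87.4, 0.0]] [607.9  21.9   0. ] 220.35620598804314 -7.170201643606555
[[650.1, 126.0, 66.0], [623.4, -90.9, 66.0]] [636.8  17.5  66. ] 218.5148432404145 -7.030980803626525
[[628.9, 130.6, 0.0], [607.0, -86.5, 0.0]] [617.9  22.    0. ] 218.245557108043 -5.741330802703743
[[654.5, 120.7, 66.0], [627.9, -96.3, 66.0]] [641.2  12.2  66. ] 218.60734130332662 -6.992613837531513
[[469.8  80.5  15. ]
 [579.3  83.7  15. ]
 [577.5 -49.8  15. ]
 [470.6 -52.3  15. ]]
```

Run:
```python
from h import *
m=ctrl.camera_model("top")
p=[(567,185),(710,197),(697,342),(548,327)]
P=onplane(m,[(x/3+130-.3,y/3+150-.3) for x,y in p],100); print(P.round(0),P.mean(0))
yaw=np.radians(-7); X=np.array([np.cos(yaw),np.sin(yaw)]);Y=np.array([-X[1],X[0]]);o=np.array([609,21.])
print("in stop frame",np.c_[(P[:,:2]-o)@X,(P[:,:2]-o)@Y].round(0))
L=np.array([[523.5,20]])
print((L-o)@X,(L-o)@Y, X,Y)
s=ctrl.read_state(); q=s["tcp_rot"]; r=R.from_quat([q[1],q[2],q[3],q[0]]).as_matrix(); print(r.round(3))
```

```text
[[ 566. -129.  100.]
 [ 560. -242.  100.]
 [ 445. -233.  100.]
 [ 454. -116.  100.]] [ 506.20764536 -179.84220651  100.        ]
in stop frame [[ -25. -154.]
 [ -17. -267.]
 [-131. -272.]
 [-137. -155.]]
[-84.74082662] [-11.41237501] [ 0.99254615 -0.12186934] [0.12186934 0.99254615]
[[ 0.425  0.905 -0.   ]
 [ 0.905 -0.425 -0.001]
 [-0.001  0.    -1.   ]]
```

>>> {"method": "arm_command", "body": {
  "xyz": [
    [-0.98,0.9,0.2],
    [-0.98,0.9,0.2],
    [-0.98,0.9,0.2],
    [-0.98,0.9,0.2],
    [-0.98,0.9,0.2],
    [-0.98,0.9,0.2],
    [-0.98,0.9,0.2],
    [-0.98,0.9,0.2],
    [-0.98,0.9,0.2],
    [-0.98,0.9,0.2]
  ],
  "twist": [
    [0,0,0],
    [0,0,0],
    [0,0,0],
    [0,0,0],
    [0,0,0],
    [0,0,0],
    [0,0,0],
    [0,0,0],
    [0,0,0],
    [0,0,0]
  ],
  "gripper": [0.3,0.3,0.3,0.3,0.3,0.3,0.3,0.3,0.3,0.3]
}}

```text
t: 1.15
tcp_pos: [385.2, 183.3, 185.6]
tcp_rot: [-0.0, 0.844, 0.536, 0.0]
wrist_force: [2.0, 0.7, -0.2]
finger_gap: 59.6
```

>>> {"method": "arm_command", "body": {
  "xyz": [
    [-0.98,0.9,0.4],
    [-0.98,0.9,0.4],
    [-0.98,0.9,0.4],
    [-0.98,0.9,0.4],
    [0,0,0],
    [0,0,0],
    [0,0,0],
    [0,0,0],
    [0,0,0],
    [0,0,0]
  ],
  "twist": [
    [0,0,0],
    [0,0,0],
    [0,0,0],
    [0,0,0],
    [0,0,-0.76],
    [0,0,-0.76],
    [0,0,-0.76],
    [-0.94,0,0],
    [-0.94,0,0],
    [0,0,0]
  ],
  "gripper": [0.3,0.3,0.3,0.3,0.3,0.3,0.3,0.3,0.3,0.3]
}}

```text
t: 2.15
tcp_pos: [428.5, 32.6, 136.3]
tcp_rot: [0.098, 0.741, 0.658, 0.086]
wrist_force: [-0.3, 0.8, -0.1]
finger_gap: 59.9
```

```bash
cat >> h.py <<'E'
def where():
    s=ctrl.read_state(); q=s["tcp_rot"]; M=R.from_quat([q[1],q[2],q[3],q[0]]).as_matrix()
    yaw=np.radians(-7); X=np.array([np.cos(yaw),np.sin(yaw),0]);Y=np.array([-X[1],X[0],0]);o=np.array([609,21.,0])
    S=np.array([X,Y,[0,0,1]])
    print("t",round(s["t"],2),"tcp stop",(S@(s["tcp_pos"]-o)).round(1),"z",(S@M[:,2]).round(3),"x",(S@M[:,0]).round(3),"F",(S@s["wrist_force"]).round(1),"gap",round(s["finger_gap"],1))
E
python3 - <<'E'
from h import *
where()
cv2.imwrite("pics/w1.png",ctrl.read_camera("wrist")[:,:,::-1])
cv2.imwrite("pics/t1.png",ctrl.read_camera("top")[:,:,::-1])
E
```

```text
t 2.15 tcp stop [-180.6  -10.5  136.3] z [ 0.259  0.001 -0.966] x [-0.003  1.    -0.   ] F [-0.4  0.7 -0.1] gap 59.9
```

View pics/w1.png

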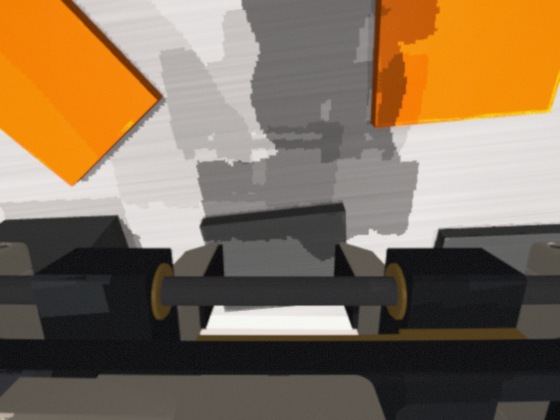

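View pics/t1.png

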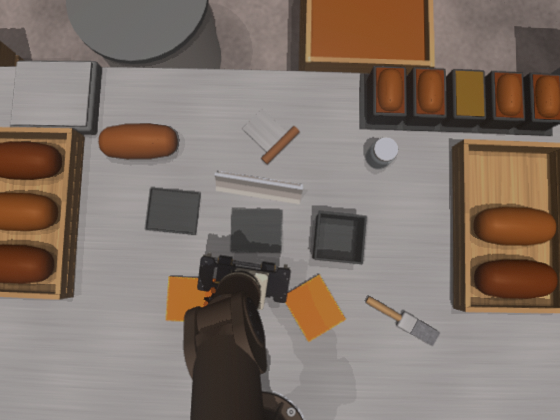

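Run:
```python
from h import *
m=ctrl.camera_model("wrist"); s=ctrl.read_state(); T=wristT(m,s)
P=np.r_[onplane(m,[(203,238),(345,215)],15,T),onplane(m,[(202,221),(344,205)],0,T),onplane(m,[(162,99),(75,184),(375,125)],15,T)]
yaw=np.radians(-7); X=np.array([np.cos(yaw),np.sin(yaw)]);Y=np.array([-X[1],X[0]]);o=np.array([609,21.])
print(P.round(0)); print(np.c_[(P[:,:2]-o)@X,(P[:,:2]-o)@Y].round(0))
```

```text
[[ 486.  -44.   15.]
 [ 477.   85.   15.]
 [ 477.  -46.   -0.]
 [ 476.   87.    0.]
 [ 363.  -44.   15.]
 [ 420. -137.   15.]
 [ 400.  109.   15.]]
[[-114.  -79.]
 [-139.   48.]
 [-123.  -82.]
 [-140.   49.]
 [-236.  -95.]
 [-168. -180.]
 [-218.   62.]]
```

>>> {"method": "arm_command", "body": {
  "xyz": [
    [0,-0.2,0.8],
    [0,-0.2,0.8],
    [0,-0.2,0.8],
    [0,-0.2,0.76],
    [0,-0.16,0.44],
    [0,0,0],
    [0,0,0],
    [0,0,0],
    [0,0,0],
    [0,0,0]
  ],
  "twist": [
    [0,0,0],
    [0,0,0],
    [0,0,0],
    [0,0,0],
    [0,0,0],
    [0,0,0],
    [0,0,0],
    [0,0,0],
    [0,0,0],
    [0,0,0]
  ],
  "gripper": [0.3,0.3,0.3,0.3,0.3,0.3,0.3,0.3,0.3,0.3]
}}

```text
t: 3.25
tcp_pos: [432.0, 28.0, 50.8]
tcp_rot: [0.101, 0.742, 0.657, 0.08]
wrist_force: [-0.3, -0.0, -0.4]
finger_gap: 59.6
```

Run:
```python
from h import *
where()
```

```text
t 3.25 tcp stop [-176.5  -14.6   50.8] z [ 0.255 -0.014 -0.967] x [ 0.001  1.    -0.014] F [-0.3 -0.1 -0.4] gap 59.6
```

Run:
```python
from h import *
s=ctrl.read_state(); print(s["joint_pos"].round(3),s["joint_vel"].round(3))
```

```text
[-0.38   0.365  0.123  2.443  0.575  0.123  0.615] [ 0.001 -0.001 -0.002  0.003  0.013 -0.003 -0.013]
```

>>> {"method": "arm_command", "body": {
  "xyz": [
    [0,0,0],
    [0,0,0],
    [0,0,0],
    [0.4,0,0.4],
    [0,0,0.45],
    [0,0,0],
    [0,0,0],
    [0,0,0],
    [0,0,0],
    [0,0,0]
  ],
  "twist": [
    [0.92,0,0],
    [0.92,0.1,0],
    [0,0,0],
    [0,0,0],
    [0,0,0],
    [0,0,0],
    [0,0,0],
    [0,0,0],
    [0,0,0],
    [0,0,0]
  ],
  "gripper": [0.3,0.3,0.3,0.3,0.3,0.3,0.3,0.3,0.3,0.3]
}}

```text
t: 4.25
tcp_pos: [438.5, 34.8, 20.5]
tcp_rot: [0.057, 0.747, 0.661, 0.034]
wrist_force: [-0.6, 1.1, 6.4]
finger_gap: 59.9
```

Run:
```python
from h import *
where()
s=ctrl.read_state(); print(s["joint_pos"].round(3))
```

```text
t 4.25 tcp stop [-170.9   -7.1   20.5] z [ 0.13  -0.024 -0.991] x [ 0.001  1.    -0.024] F [-0.7  1.   6.4] gap 59.9
[-0.152  0.466 -0.134  2.325  0.503  0.274  0.701]
```

>>> {"method": "arm_command", "body": {
  "xyz": [
    [0,0,-0.1],
    [-0.1,0,0],
    [0,0,0],
    [0,0,0],
    [0,0,0],
    [0,0,0],
    [0,0,0],
    [0,0,0],
    [0,0,0],
    [0,0,0]
  ],
  "twist": [
    [0,0.17,0],
    [0,0,0],
    [0,0,0],
    [0,0,0],
    [0,0,0],
    [0,0,0],
    [0,0,0],
    [0,0,0],
    [0,0,0],
    [0,0,0]
  ],
  "gripper": [0.3,0.3,0.3,0.3,0.3,0.3,0.3,0.3,0.3,0.3]
}}

```text
t: 5.25
tcp_pos: [437.0, 30.9, 22.8]
tcp_rot: [0.047, 0.747, 0.661, 0.041]
wrist_force: [-0.7, 1.0, -0.6]
finger_gap: 60.1
```

Run:
```python
from h import *
where()
s=ctrl.read_state(); print(s["joint_pos"].round(3))
cv2.imwrite("pics/s2.png",cv2.resize(ctrl.read_camera("side")[130:340,130:410,::-1],None,fx=2.5,fy=2.5))
```

```text
t 5.25 tcp stop [-171.9  -11.1   22.8] z [ 0.126 -0.001 -0.992] x [-0.     1.    -0.001] F [-0.8  0.9 -0.6] gap 60.1
[-0.086  0.461 -0.18   2.326  0.482  0.273  0.747]
```

View pics/s2.png

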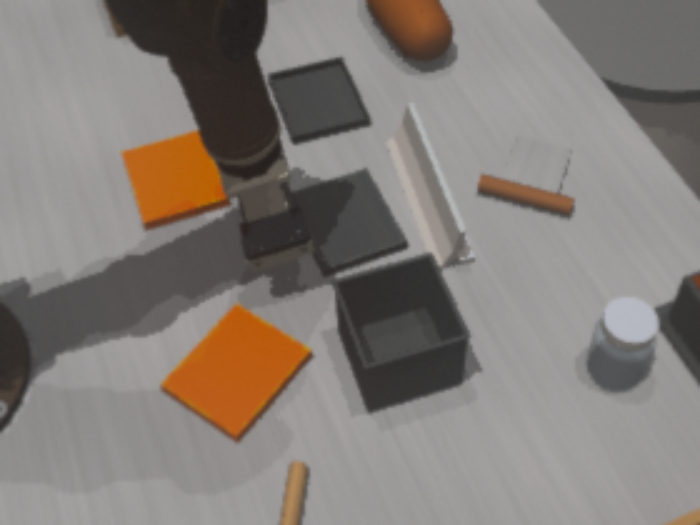

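>>> {"method": "arm_command", "body": {
  "xyz": [
    [0,0.165,0.021],
    [0,0.165,0.021],
    [0,0.165,0.021],
    [0,0.165,0.021],
    [0,0.165,0.021],
    [0,0.165,0.021],
    [0,0.165,0.021],
    [0,0.165,0.021],
    [0,0.165,0.021],
    [0,0,0]
  ],
  "twist": [
    [0,0,0],
    [0,0,0],
    [0,0,0],
    [0,0,0],
    [0,0,0],
    [0,0,0],
    [0,0,0],
    [0,0,0],
    [0,0,0],
    [0,0,0]
  ],
  "gripper": [0.3,0.3,0.3,0.3,0.3,0.3,0.3,0.3,0.3,0.3]
}}

```text
t: 6.3
tcp_pos: [482.5, 25.4, 22.9]
tcp_rot: [0.048, 0.747, 0.661, 0.042]
wrist_force: [1.2, 0.7, -0.7]
finger_gap: 59.7
```

Run:
```python
from h import *
where()
s=ctrl.read_state(); print(s["joint_pos"].round(3))
cv2.imwrite("pics/s3.png",cv2.resize(ctrl.read_camera("side")[130:340,130:410,::-1],None,fx=2.5,fy=2.5))
cv2.imwrite("pics/t3.png",cv2.resize(ctrl.read_camera("top")[150:290,130:390,::-1],None,fx=3,fy=3))
```

```text
t 6.3 tcp stop [-126.1  -11.1   22.9] z [ 0.127 -0.001 -0.992] x [ 0.     1.    -0.001] F [ 1.1  0.8 -0.7] gap 59.7
[-0.021  0.505 -0.221  2.22   0.458  0.34   0.813]
```

View pics/s3.png

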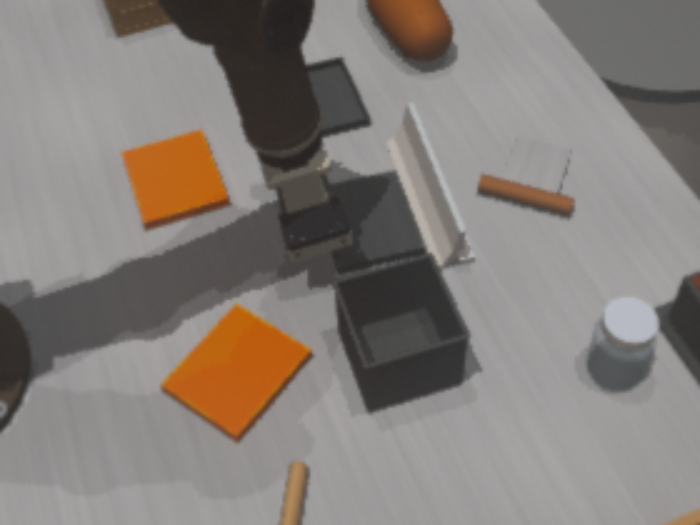

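View pics/t3.png

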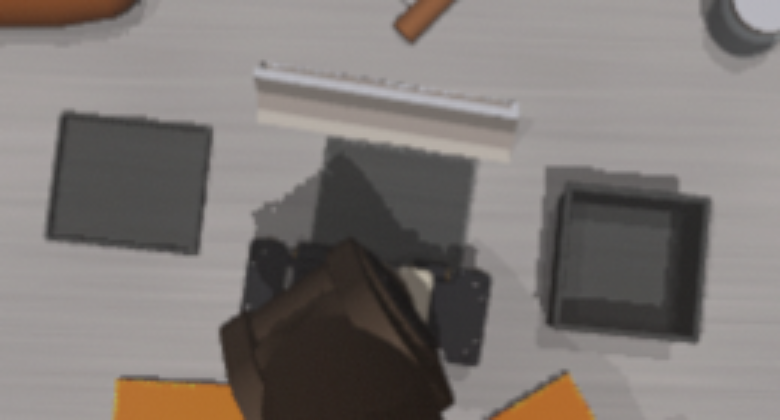

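>>> {"method": "arm_command", "body": {
  "xyz": [
    [0,0.15,-0.01],
    [0,0.15,0.03],
    [0,0.193,0.052],
    [0,0.193,0.052],
    [0,0.193,0.052],
    [0,0.193,0.052],
    [0,0.193,0.052],
    [0,0.193,0.052],
    [0,0,0],
    [0,0,0]
  ],
  "twist": [
    [-0.49,0,0],
    [-0.49,0,0],
    [0,0,0],
    [0,0,0],
    [0,0,0],
    [0,0,0],
    [0,0,0],
    [0,0,0],
    [0,0,0],
    [0,0,0]
  ],
  "gripper": [0.3,0.3,0.3,0.3,0.3,0.3,0.3,0.3,0.3,0.3]
}}

```text
t: 7.4
tcp_pos: [527.3, 19.6, 23.9]
tcp_rot: [0.098, 0.743, 0.657, 0.086]
wrist_force: [0.4, -0.2, -0.1]
finger_gap: 59.8
```

Run:
```python
from h import *
where()
cv2.imwrite("pics/s4.png",cv2.resize(ctrl.read_camera("side")[130:340,130:410,::-1],None,fx=2.5,fy=2.5))
```

```text
t 7.4 tcp stop [-80.9 -11.4  23.9] z [ 0.258 -0.001 -0.966] x [ 0.001  1.    -0.001] F [ 0.5 -0.1 -0.1] gap 59.8
```

View pics/s4.png

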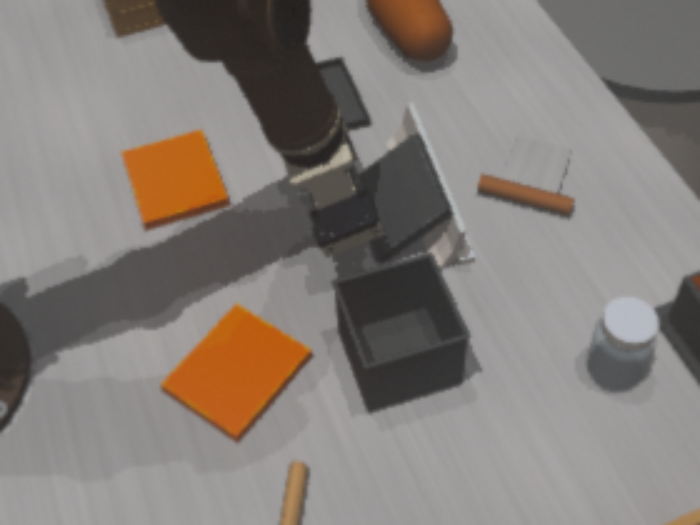

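>>> {"method": "arm_command", "body": {
  "xyz": [
    [0,0.193,0.052],
    [0,0.193,0.052],
    [0,0.193,0.052],
    [0,0.193,0.052],
    [0,0.193,0.052],
    [0,0.193,0.052],
    [0,0.193,0.052],
    [0,0.193,0.052],
    [0,0,0],
    [0,0,0]
  ],
  "twist": [
    [0,0,0],
    [0,0,0],
    [0,0,0],
    [0,0,0],
    [0,0,0],
    [0,0,0],
    [0,0,0],
    [0,0,0],
    [0,0,0],
    [0,0,0]
  ],
  "gripper": [0.3,0.3,0.3,0.3,0.3,0.3,0.3,0.3,0.3,0.3]
}}

```text
t: 8.45
tcp_pos: [574.2, 13.8, 23.5]
tcp_rot: [0.098, 0.743, 0.657, 0.085]
wrist_force: [0.1, 0.1, -0.6]
finger_gap: 59.6
```

Run:
```python
from h import *
where()
cv2.imwrite("pics/s5.png",cv2.resize(ctrl.read_camera("side")[130:340,130:410,::-1],None,fx=2.5,fy=2.5))
```

```text
t 8.45 tcp stop [-33.6 -11.4  23.5] z [ 0.258 -0.002 -0.966] x [ 0.     1.    -0.002] F [ 0.1  0.1 -0.6] gap 59.6
```

View pics/s5.png

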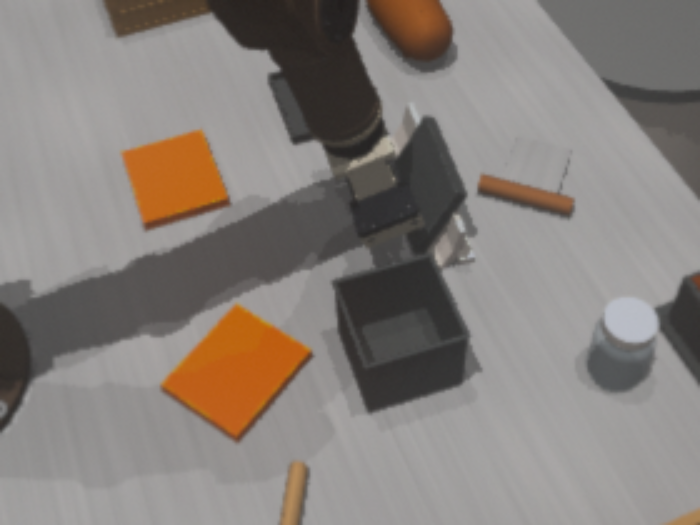

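>>> {"method": "arm_command", "body": {
  "xyz": [
    [0,0.048,0.013],
    [0,0.048,0.013],
    [0,0.048,0.013],
    [0,0.048,0.013],
    [0,0,0],
    [0,0,0],
    [0,-0.2,-0.05],
    [0,-0.4,-0.1],
    [0,-0.4,-0.1],
    [0,0,0]
  ],
  "twist": [
    [0,0,0],
    [0,0,0],
    [0,0,0],
    [0,0,0],
    [0,0,0],
    [0,0,0],
    [0,0,0],
    [0,0,0],
    [0,0,0],
    [0,0,0]
  ],
  "gripper": [0.3,0.3,0.3,0.3,0.3,0.3,0.3,0.3,0.3,0.3]
}}

```text
t: 9.5
tcp_pos: [547.2, 17.1, 22.7]
tcp_rot: [0.097, 0.742, 0.658, 0.085]
wrist_force: [0.4, -0.1, -0.5]
finger_gap: 59.9
```

Run:
```python
from h import *
where()
cv2.imwrite("pics/s6.png",cv2.resize(ctrl.read_camera("side")[130:340,130:410,::-1],None,fx=2.5,fy=2.5))
```

```text
t 9.5 tcp stop [-60.8 -11.4  22.7] z [ 0.256 -0.002 -0.967] x [-0.001  1.    -0.002] F [ 0.4 -0.1 -0.5] gap 59.9
```

View pics/s6.png

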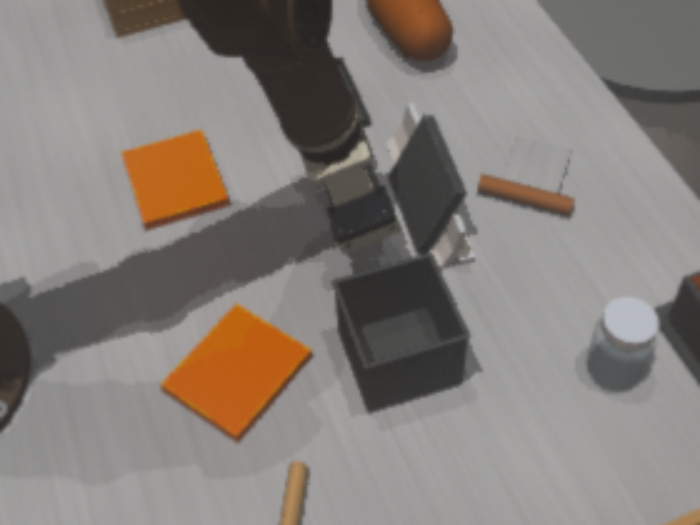

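>>> {"method": "arm_command", "body": {
  "xyz": [
    [0,0.259,-0.966],
    [0,0.259,-0.966],
    [0,0.259,-0.966],
    [0,0.259,-0.966],
    [0,0.259,-0.966],
    [0,0,0],
    [0,0,0],
    [0,0,0],
    [0,0,0],
    [0,0,0]
  ],
  "twist": [
    [0,0,0],
    [0,0,0],
    [0,0,0],
    [0,0,0],
    [0,0,0],
    [0.93,0,0],
    [0.93,0,0],
    [0,0,0],
    [0,0,0],
    [0,0,0]
  ],
  "gripper": [0.3,0.3,0.3,0.3,0.3,0.3,0.3,0.3,0.3,0.3]
}}

```text
t: 10.55
tcp_pos: [548.8, 17.3, 172.5]
tcp_rot: [0.001, 0.749, 0.663, -0.0]
wrist_force: [-0.1, -0.3, -0.2]
finger_gap: 59.7
```

Run:
```python
from h import *
where()
s=ctrl.read_state(); print(s["joint_pos"].round(3))
im=ctrl.read_camera("side")[:,:,::-1]; cv2.imwrite("pics/s7.png",cv2.resize(im[160:260,260:350],None,fx=6,fy=6,interpolation=cv2.INTER_CUBIC))
m=ctrl.camera_model("wrist");cv2.imwrite("pics/w7.png",ctrl.read_camera("wrist")[:,:,::-1])
```

```text
t 10.55 tcp stop [-59.3 -11.  172.5] z [ 0.002 -0.002 -1.   ] x [-0.001  1.    -0.002] F [-0.  -0.3 -0.2] gap 59.7
[ 0.235  0.437 -0.494  1.821  0.253  0.945  1.08 ]
```

View pics/s7.png

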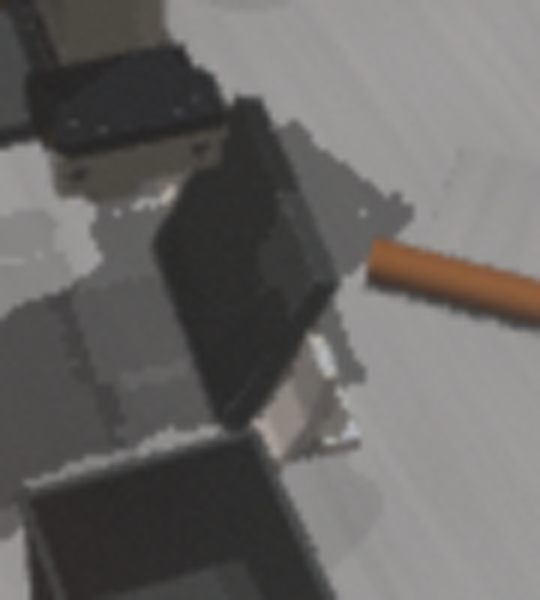

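View pics/w7.png

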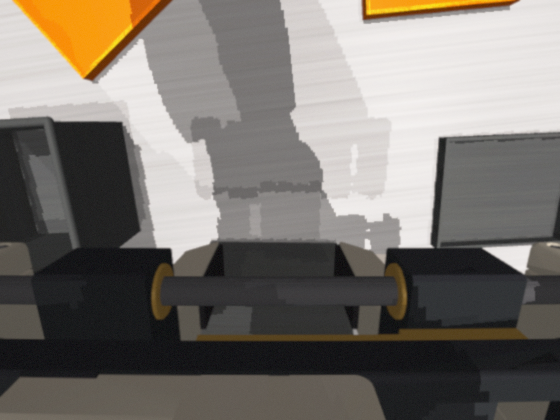

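Run:
```python
from h import *
m=ctrl.camera_model("side")
P=np.r_[onplane(m,[(260+262/6,160+98/6),(260+337/6,160+275/6)],101),onplane(m,[(260+225/6,160+430/6),(260+157/6,160+245/6)],6)]
yaw=np.radians(-7); X=np.array([np.cos(yaw),np.sin(yaw)]);Y=np.array([-X[1],X[0]]);o=np.array([609,21.])
print(np.c_[(P[:,:2]-o)@X,(P[:,:2]-o)@Y].round(0))
```

```text
[[ 48.  44.]
 [ 46. -80.]
 [-11. -87.]
 [ -9.  42.]]
```

>>> {"method": "arm_command", "body": {
  "xyz": [
    [0,0.863,0],
    [0,0.863,0],
    [0,0.863,0],
    [0,0.863,0],
    [0,0.863,0],
    [0,0,0],
    [0,0,0.87],
    [0,0,0.87],
    [0,0,0.87],
    [0,0,0]
  ],
  "twist": [
    [0,0,0],
    [0,0,0],
    [0,0,0],
    [0,0,0],
    [0,0,0],
    [0,0,0],
    [0,0,0],
    [0,0,0],
    [0,0,0],
    [0,0,0]
  ],
  "gripper": [0.3,0.3,0.3,0.3,0.3,0.3,0.3,0.3,0.3,0.3]
}}

```text
t: 11.65
tcp_pos: [674.5, 1.1, 91.3]
tcp_rot: [-0.001, 0.749, 0.663, -0.003]
wrist_force: [-0.8, -0.3, -0.7]
finger_gap: 59.5
```

Run:
```python
from h import *
where()
im=ctrl.read_camera("side")[:,:,::-1]; cv2.imwrite("pics/s8.png",cv2.resize(im[130:290,210:410],None,fx=4,fy=3.7,interpolation=cv2.INTER_CUBIC))
```

```text
t 11.65 tcp stop [ 67.4 -11.8  91.3] z [-0.006 -0.003 -1.   ] x [-0.001  1.    -0.003] F [-0.8 -0.4 -0.7] gap 59.5
```

View pics/s8.png

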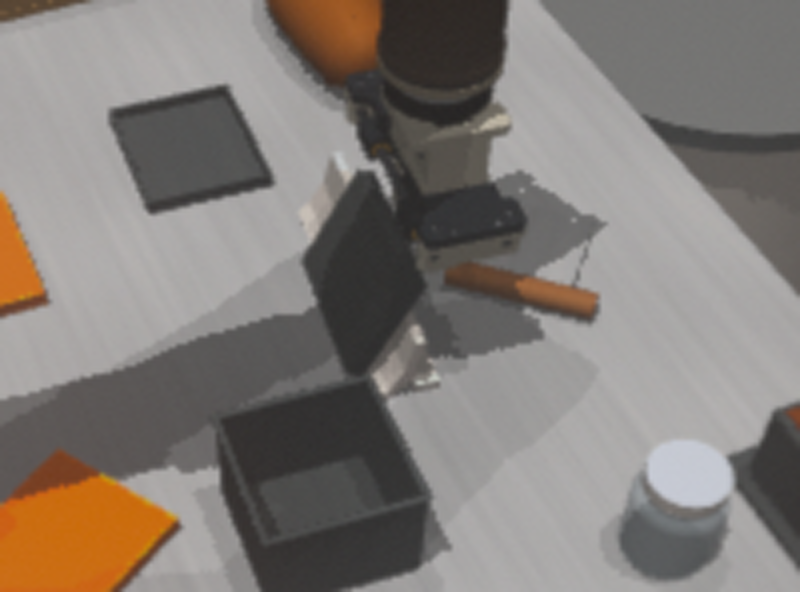

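>>> {"method": "arm_command", "body": {
  "xyz": [
    [0,-0.2,-0.15],
    [0,-0.2,0],
    [0,-0.2,0],
    [0,-0.2,0],
    [0,-0.2,0],
    [0,-0.2,0],
    [0,-0.2,0],
    [0,-0.2,0],
    [0,-0.2,0],
    [0,0,0]
  ],
  "twist": [
    [0,0,0],
    [0,0,0],
    [0,0,0],
    [0,0,0],
    [0,0,0],
    [0,0,0],
    [0,0,0],
    [0,0,0],
    [0,0,0],
    [0,0,0]
  ],
  "gripper": [0.3,0.3,0.3,0.3,0.3,0.3,0.3,0.3,0.3,0.3]
}}

```text
t: 12.7
tcp_pos: [623.5, 7.9, 99.1]
tcp_rot: [0.001, 0.749, 0.663, -0.001]
wrist_force: [-1.0, -0.0, 0.0]
finger_gap: 59.6
```

Run:
```python
from h import *
where()
im=ctrl.read_camera("side")[:,:,::-1]; cv2.imwrite("pics/s9.png",cv2.resize(im[130:290,210:410],None,fx=4,fy=3.7,interpolation=cv2.INTER_CUBIC))
```

```text
t 12.7 tcp stop [ 15.9 -11.2  99.1] z [-0.    -0.002 -1.   ] x [-0.     1.    -0.002] F [-1.  -0.1  0. ] gap 59.6
```

View pics/s9.png

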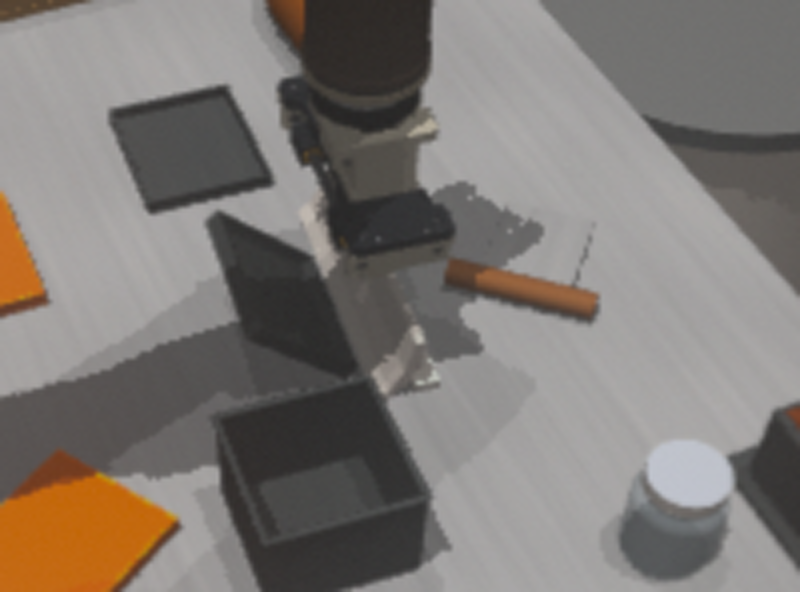

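>>> {"method": "arm_command", "body": {
  "xyz": [
    [0,0,0],
    [0,0,0],
    [0,0,0],
    [0,0,-0.9],
    [0,0,-0.9],
    [0,0,-0.9],
    [0,0,-0.9],
    [0,0,0],
    [0,0,0],
    [0,0,0]
  ],
  "twist": [
    [0,0,0],
    [0,0,0],
    [0,0,0],
    [0,0,0],
    [0,0,0],
    [0,0,0],
    [0,0,0],
    [0,0,0],
    [0,0,0],
    [0,0,0]
  ],
  "gripper": [0.3,0.3,0.3,0.3,0.3,0.3,0.3,0.3,0.3,0.3]
}}

```text
t: 13.75
tcp_pos: [623.8, 7.8, 206.0]
tcp_rot: [0.0, 0.749, 0.663, -0.001]
wrist_force: [-0.9, -0.6, -0.0]
finger_gap: 59.4
```

Run:
```python
from h import *
where()
im=ctrl.read_camera("side")[:,:,::-1]; cv2.imwrite("pics/s10.png",cv2.resize(im[130:290,210:410],None,fx=4,fy=3.7,interpolation=cv2.INTER_CUBIC))
```

```text
t 13.75 tcp stop [ 16.3 -11.3 206. ] z [-0.001 -0.002 -1.   ] x [ 0.     1.    -0.002] F [-0.8 -0.7 -0. ] gap 59.4
```

View pics/s10.png

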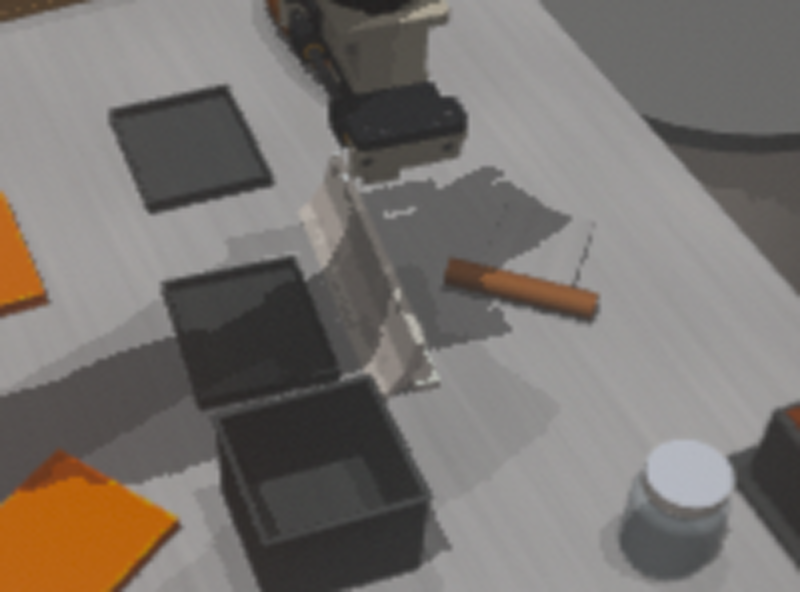

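Run:
```python
from h import *
m=ctrl.camera_model("side")
p=[(163,287),(294,259),(340,372),(203,408)]
P=onplane(m,[(x/4+210,y/3.7+130) for x,y in p],15)
yaw=np.radians(-7); X=np.array([np.cos(yaw),np.sin(yaw)]);Y=np.array([-X[1],X[0]]);o=np.array([609,21.])
Q=np.c_[(P[:,:2]-o)@X,(P[:,:2]-o)@Y]; print(Q.round(0),Q.mean(0),[np.linalg.norm(P[i]-P[i-1]).round(1) for i in range(4)])
im=ctrl.read_camera("top")[:,:,::-1]; cv2.imwrite("pics/t10.png",cv2.resize(im[110:310,130:430],None,fx=2.6,fy=2.6,interpolation=cv2.INTER_CUBIC))
where()
```

```text
[[-127.   39.]
 [ -18.   41.]
 [ -19.  -87.]
 [-127.  -93.]] [-72.75185548 -24.88085652] [np.float64(131.9), np.float64(108.3), np.float64(127.4), np.float64(108.1)]
t 13.85 tcp stop [ 16.2 -11.3 205.9] z [-0.002 -0.002 -1.   ] x [-0.     1.    -0.002] F [-0.3 -1.  -1.4] gap 59.6
```

View pics/t10.png

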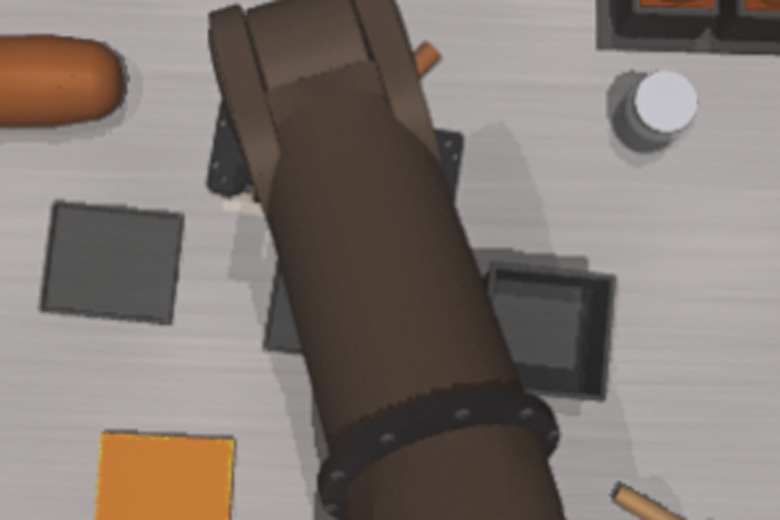

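The lid's near edge is at stop x ≈ -18, so it is flat on the table and clear of the toe. Its sides measure 108 and 130 mm and its centre is at about -73 mm. The robot is clear of everything and the other things look unmoved, so I'm handing in.

Run:
```python
from cell import ctrl
print(ctrl.hand_in())
```

```text
the job is handed in; nothing more can be done
None
```

The lid is turned over: it lies flat, hollow side up, in front of the stop, and I handed the job in at about 14 s of the 56 s allowed.

- **How it went:** I squared the lid to the stop (which sits at about -7° yaw) with both fingertips. I then pushed it low at its rear rim up the face until it leaned by itself. From behind its upper edge I tipped it back towards the robot, and it fell over flat.
- **Last checks:** The side camera puts the lid's centre about 73 mm in front of the toe line. Its edges measure 108 × 130 mm at 15 mm height, as they should for a flat lid. The gripper was clear, about 100 mm above everything, with only sensor-noise force. The other things looked unmoved in the pictures, though I did not measure them again.
- **What disagreed:**
  - The side and top cameras differed by 4 to 10 mm, and the targets allowed for that.
  - Joint 6's limit stopped the planned 15° tool tilt near the robot. I tilted later in the push instead.
  - On the way down the fingertips briefly touched the table with about 6 N.
  - In the last top view the arm hid most of the lid and stop, so the final position rests on the side view alone.

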